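# Reset the tripped breaker on the specimen bench

## Task

One of the three breakers on the bench board has tripped: its toggle stands about upright, midway between off and on. Reset it: push that toggle gently but fully off, until you feel it come up firm against its stop (wherever that is), then throw it fully on and let go. Do not force the toggle (stay well under 16 N), leave the other two breakers as they are and do not shift the concrete specimens and the jar around the board.

Things in the scene. Friction and masses are not known exactly. Their poses are not given: they have to be found in the camera images.
- plinth: Grey steel plinth of the breaker board, 240 (x) x 300 (y) x 30 mm high, origin at the centre of its underside. Three like breakers stand on it side by side along y, 85 mm from axis to axis, their toggles 45 mm towards +x of the origin. The strip free of breakers, 100 mm deep, is on the -x side, nearer the robot: the OFF side.
- breaker_trip: The tripped breaker (in any of the three places): grey case, 130 (x) x 78 (y) mm; origin at the centre of its underside, on the plinth. +x is the ON direction, -x OFF. Raised middle of the top, 100 x 50 mm, is 70 mm above the origin, the rest 64 mm. More than 16 N on toggle or case breaks it.
- pivot_trip (a point): Point on the hinge axis of the tripped breaker's toggle, mid-width, 62 mm above the case's origin, 8 mm below the raised top. x axis points to ON, y along the row of breakers and along the hinge axis, z up.
- lever_trip (a joint): Toggle angle (rad): 0 upright, positive towards ON (+x), negative towards OFF. Starts between -0.03 and 0.12. Rigid ON stop at 0.60. While tripped it is blocked rigidly towards ON at 0.2 to 0.3. It stays where it is left. The OFF stop differs from case to case, anywhere from -0.30 to -0.90, and cannot be seen. Stopped short of it, the breaker stays tripped and blocked; the push can be repeated.
- tip_trip (a point): Centre of the tripped toggle's end face, 80 mm from the hinge axis; z along the toggle, outwards. Smooth, slippery black bar, 10 mm thick (x), 18 mm wide (y). Feel towards OFF: light drag 0.1 N m, then about 0.32 N m (7 N at 45 mm from the axis) while it re-latches over the last 0.2 rad, then the firm stop: push until the force is clearly above that drag, some 12 N at 45 mm.
- tip_on (a point): The same point on the neighbouring breaker that is on (toggle leans about 0.59 rad to ON, the same way as +x of pivot_trip). Must not be moved.
- tip_off (a point): The same point on the neighbouring breaker that is off (toggle leans about 0.52 rad to OFF). Must not be moved.
- core_tall_mid (a point): concrete drill core, upright cylinder 70 mm across, 85 mm high, beside the board; centre, half-way up
- core_short_mid (a point): concrete drill core, upright cylinder 70 mm across, 50 mm high, behind the board; centre
- core_disc_mid (a point): small concrete core, 50 mm across, 35 mm high, standing on the free front strip of the board's plinth; centre
- cube_mid (a point): concrete test cube, 70 mm, behind the board; centre
- gable_mid (a point): house-shaped concrete block, 100 x 50 mm, 100 mm high, beside the board; a point 50 mm above its underside
- jar_mid (a point): glass jar with a brass lid, 56 mm across, 75 mm high, beside the board; centre

How it is judged:
By the outcome, as a careful person would: the job done as asked, in the order asked, and still so for the second after the job is handed in, with the robot touching nothing.
It also fails if it takes over 48 s, if anything falls off the work surface, if the arm or the gripper's body presses on something with over 40 N, if the wrist force passes 120 N, or if a joint passes its speed limit or range.

## Robot

A 6-joint arm with a two-finger parallel gripper is mounted at the origin on the work surface. World frame = base frame: x ahead of the robot, y to its left, z up, the work surface at z = 0. Lengths are in mm, angles in rad, forces in N, time in s.
With the tool pointing down it reaches from about 275 to 1000 mm from the base axis. Payload 8.4 kg.
Tool frame: the origin (TCP) lies midway between the tips of the shut fingers; the grasp point (between the pads) lies 19 mm behind it; z points along the fingers, y is the line along which they close (so a half turn about z gives the same grasp; the last joint's range is limited). The gripper opens to 85 mm and grips with 20 to 120 N. Pads are 22 mm wide; open, the fingers measure 114 mm over their backs; the gripper's body (76 mm by 85 mm) begins 54 mm behind the grasp point. The pads swing forward as they close: fully open they stand 13 mm farther back than shut.
Start: joints at [1.205, 0.353, 1.633, -0, 1.155, -0.002], TCP at [222.391, 584.098, 231.281] pointing down, gripper open.
Joint ranges: [-2.63, 2.63], [-0.92, 2.1], [0.06, 2.66], [-1.3, 4.44], [0, 2.69], [-3.02, 3.02]. Speed limits (rad/s): [2.22, 2.22, 2.79, 3.14, 3.14, 3.14].

## Interface

Orientations are given as [roll, pitch, yaw] about the fixed x, y, z axes, in that order (R = Rz(yaw) Ry(pitch) Rx(roll)).
In Python, from rig import r gives the robot as it stands.
- The arm moves only by the shell command python3 -m inch 'ROWS' [OPENING] [FORCE]. ROWS is JSON, a list that holds one entry, the list of rows, each a list of 6 numbers: the shift along the tool's x, y, z scaled (see below), then the turn, a rotation vector about the tool's x, y, z scaled (see below). In form: [[[tx, ty, tz, wx, wy, wz], ...]]. A call has 1 to 8 rows; each row is the pose to reach, as a shift and turn from the pose commanded when the call began, along the tool's axes at that moment, turning the shorter way round; what a row does not reach only later rows make up. The controller multiplies each number of a shift by 20 cm and each number of a turn by pi rad. A row lasts 1/12 s, in which the tool goes at most 41.7 mm and 7.16 degrees, less where a joint would pass 70% of its speed; a pose out of reach is approached as far as the arm can. A call with a number of a shift or a turn outside -1 to 1 is refused whole. A call with a gripper value outside its range is refused whole. OPENING is the gripper's target within -1 to 1 (fully open at 1, half-way at 0, shut at -1), set as the call begins (- or left out, the last holds). The fingers move at their own pace and stop on an object; FORCE is the grip in N (left out, the last holds). Time passes only in rows, so rows that repeat a pose let the fingers close. It gives the time, the measured TCP pose, the force, the opening and the grip force at its end, in the units of the state.
- r.sense(): the state, without advancing time (a new reading comes with each control period).
- r.grab_frame(name): name is "side" or "top"; returns the picture (480x640x3 uint8, red, green, blue); there is no depth.
- r.camera_info(name): a dict with "K" (3x3 intrinsics, pixels), "rvec" (rotation vector, rad) and "tvec" (3), from world to camera coordinates, as OpenCV has them. Camera axes: x right, y down, z forward; pixel columns grow to the right and rows downward; lengths in mm; the calibration is good to about 2 mm. A picture is of the moment at which its call begins. camera_info takes no time and is no camera call.
- r.sign_off(): hands the job in; it is judged then, once.
The state is a dict: "clock": time; "qpos": joint angles; "qvel": joint speeds; "joint_efforts": joint torques, N m; "eef_pos": TCP position; "tcp_rot": TCP orientation; "contact_force": force on the tool from outside, world axes, zero at the start; "wrist_torque": the same for the moment, N m; "opening": opening from 0.0 (shut) to 1.0 (fully open); "grasp_force": force on a finger pad.
Only numpy, scipy, OpenCV 4.12 (cv2) and the standard library are available. Lean on these libraries where they do the work, as an engineer would, in place of code of your own. Each camera call takes 0.05 s, during which the arm holds its last target. There are 200 camera calls.

## Working session

There is one attempt and no reset: what is moved stays moved. The work goes in short steps, Python scripts to look and compute and a shell command to move; the robot and the scene stay as the last step left them, time stands still between calls to the robot, and variables do not carry over. Pictures are saved under pics/ and viewed, at most 10 in all, crops included, and the job is handed in when it is done.

```bash
ls; mkdir -p pics; python3 - <<'E'
from rig import r
import cv2
for n in("side","top"):
    cv2.imwrite(f"pics/{n}0.png",r.grab_frame(n)[:,:,::-1]); c=r.camera_info(n); print(n,c)
print(r.sense())
E
```

```text
pics
side {'K': array([[452.5975225 ,   0.        , 313.38282108],
       [  0.        , 452.5975225 , 236.32660141],
       [  0.        ,   0.        ,   1.        ]]), 'rvec': array([ 0.27675065, -2.86054101,  1.08989611]), 'tvec': array([571.87863037, 118.2508966 , 916.77136799])}
top {'K': array([[593.97653082,   0.        , 308.97971818],
       [  0.        , 593.97653082, 236.08289141],
       [  0.        ,   0.        ,   1.        ]]), 'rvec': array([ 2.16305944, -2.21677345,  0.07992604]), 'tvec': array([  56.43446297,  598.40958983, 1198.41958116])}
{'clock': 0.1, 'qpos': array([ 1.20456790e+00,  3.53598183e-01,  1.63403469e+00, -2.17739202e-05,
        1.15520240e+00, -2.39333370e-03]), 'qvel': array([-0.00228838, -0.00127816, -0.00227123, -0.00101483, -0.00044697,
        0.0004244 ]), 'joint_efforts': array([ 5.66218514e-04, -6.06354618e+01, -3.42816210e+01,  1.29183968e-04,
        4.13067566e-03,  2.66393521e-06]), 'eef_pos': array([222.26708916, 583.69882489, 230.63543261]), 'tcp_rot': array([-3.14034999e+00,  1.69354618e-05,  2.77776637e+00]), 'contact_force': array([0.24148518, 0.30500732, 0.33888283]), 'wrist_torque': array([-0.03605805,  0.02422762,  0.00239911]), 'grasp_force': 0.0, 'opening': 1.0057980208916446}
```

View pics/side0.png

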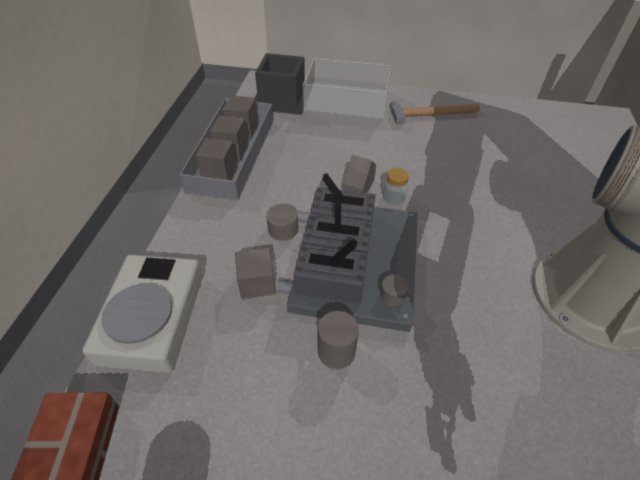

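View pics/top0.png

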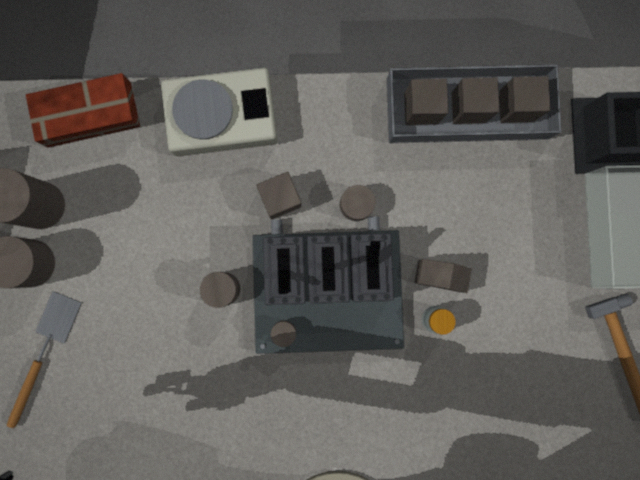

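The side view shows three toggles. The near one (tip ~352,243) leans right, so it is OFF. The middle one (tip ~336,190) is upright and is the tripped breaker. The far one (tip ~326,178) leans left, so it is ON. In the top view the board spans about 253–404 by 230–353 px. I'll enlarge both.

```bash
python3 - <<'E'
import cv2,numpy as np
s=cv2.imread("pics/side0.png")[160:330,270:430]; t=cv2.imread("pics/top0.png")[215:365,240:415]
f=lambda i:cv2.convertScaleAbs(cv2.resize(i,(400,int(400/i.shape[1]*i.shape[0])),interpolation=cv2.INTER_CUBIC),alpha=1.8,beta=10)
a,b=f(s),f(t);h=max(a.shape[0],b.shape[0])
c=np.zeros((h,800,3),np.uint8);c[:a.shape[0],:400]=a;c[:b.shape[0],400:]=b
cv2.imwrite("pics/crop.png",c)
E
```

```text
(no output)
```

View pics/crop.png

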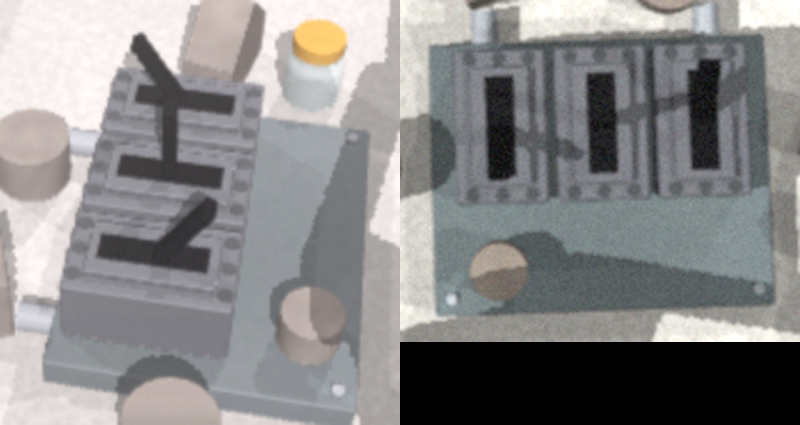

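The crop confirms that the middle breaker is tripped, with +y OFF and -y ON. I'll cast rays now.

```bash
cat > h.py <<'E'
from rig import r
import cv2,numpy as np
def ray(n,u):
    c=r.camera_info(n);R=cv2.Rodrigues(c["rvec"])[0];t=c["tvec"].ravel()
    return -R.T@t, R.T@np.linalg.inv(c["K"])@np.array([*u,1.])
def pl(n,u,z):
    o,d=ray(n,u);return o+d*(z-o[2])/d[2]
def tri(a,b):
    o,d=ray("side",a);p,e=ray("top",b)
    s=np.linalg.lstsq(np.c_[d,-e],p-o,rcond=None)[0];A,B=o+s[0]*d,p+s[1]*e
    return (A+B)/2,np.linalg.norm(A-B)
def proj(n,P):
    c=r.camera_info(n);return cv2.projectPoints(np.float64(P).reshape(-1,3),c["rvec"],c["tvec"],c["K"],None)[0].reshape(-1,2)
E
python3 - <<'E'
from h import *
np.set_printoptions(precision=1,suppress=True)
T=lambda x,y:((x-400)/2.286+240,y/2.286+215); S=lambda x,y:(x/2.5+270,y/2.5+160)
for n in("side","top"): print(n,ray(n,(320,240))[0])
print("plinth",*[pl("top",T(*p),30) for p in((430,45),(764,35),(775,303),(437,315))])
for p in((430,45),(764,35)): print(pl("top",T(*p),30))
t=cv2.imread("pics/top0.png").max(2); 
m=np.uint8(t<22); m[:230]=0;m[310:]=0;m[:,:250]=0;m[:,405:]=0
for c in cv2.findContours(m,0,1)[0]:
    if cv2.contourArea(c)>80: q=cv2.minAreaRect(c);print("slot",q,pl("top",q[0],100))
print("case mid top",*[pl("top",T(*p),94) for p in((553,47),(647,46),(650,197),(557,201))])
print("slot side mid",*[pl("side",S(*p),100) for p in((118,154),(224,168),(222,187),(116,176))])
print("off tip", tri(S(208,205),T(503,175)), "on tip",tri(S(139,38),T(708,63)))
print("disc",pl("top",T(498,272),65),"tall",pl("top",(218,289),85),"jar",pl("top",(443,321),75),"gable",pl("top",(444,274),100),"cube",pl("top",(279,195),70),"short",pl("top",(358,202),50))
E
```

```text
side [461.8 621.7 762.7]
top [ 518.    49.9 1235.6]
plinth [604.6 155.3  30. ] [ 606.2 -142.3   30. ] [ 369.7 -143.7   30. ] [366.8 153.5  30. ]
[604.6 155.3  30. ]
[ 606.2 -142.3   30. ]
slot ((283.5, 271.0), (44.0, 11.0), 90.0) [528.7  92.5 100. ]
slot ((328.3085632324219, 268.49090576171875), (41.276268005371094, 11.583226203918457), 88.31531524658203) [531.3   6.9 100. ]
slot ((372.1633605957031, 264.96661376953125), (12.77100944519043, 46.2105598449707), 1.432096242904663) [536.  -77.1 100. ]
case mid top [595.7  46.2  94. ] [594.7 -33.1  94. ] [468.  -31.9  94. ] [466.6  46.   94. ]
slot side mid [574.6   1.2 100. ] [488.6   0.1 100. ] [487.6  20.7 100. ] [571.7  25.2 100. ]
off tip (array([492. ,  88.6, 154. ]), np.float64(2.2731589312596525)) on tip (array([574.1, -76.9, 156.9]), np.float64(3.3072832650110167))
disc [406.2  97.8  65. ] tall [497.3 220.1  85. ] jar [ 424.4 -214.    75. ] gable [ 515.4 -213.8  100. ] cube [679.   99.3  70. ] short [663.8 -58.2  50. ]
```

```bash
python3 -m inch '[[[-0.89,-0.69,0,0,0,0],[-0.89,-0.69,0,0,0,0],[-0.89,-0.69,0,0,0,0],[-0.89,-0.69,0,0,0,0],[-0.89,-0.69,0,0,0,0],[-0.89,-0.69,0,0,0,0]]]' -1 40
python3 -m inch '[[[-0.89,-0.69,0,0,0,0],[-0.89,-0.69,0,0,0,0],[-0.89,-0.69,0,0,0,0],[-0.89,-0.69,0,0,0,0],[-0.89,-0.69,0,0,0,0],[-0.89,-0.69,0,0,0,0]]]'
python3 -m inch '[[[-0.89,-0.69,0,0,0,-0.116],[-0.89,-0.69,0,0,0,-0.116],[-0.89,-0.69,0,0,0,-0.116],[-0.89,-0.69,0,0,0,-0.116],[-0.89,-0.69,0,0,0,-0.116],[-0.89,-0.69,0,0,0,-0.116],[-0.89,-0.69,0,0,0,-0.116],[-0.89,-0.69,0,0,0,-0.116]]]'
```

```text
clock: 0.6
eef_pos: [340.9, 387.7, 230.9]
tcp_rot: [-3.14, 0.001, 2.777]
contact_force: [1.1, 1.4, 0.5]
opening: 0.145
grasp_force: 0.0
clock: 1.1
eef_pos: [458.5, 195.8, 231.2]
tcp_rot: [-3.141, 0.001, 2.776]
contact_force: [0.7, 0.5, -0.0]
opening: -0.002
grasp_force: 0.0
clock: 1.77
eef_pos: [574.3, 5.8, 230.7]
tcp_rot: [3.142, -0.001, 3.139]
contact_force: [0.1, 0.1, 0.0]
opening: 0.001
grasp_force: 0.0
```

```bash
python3 -m inch '[[[0,0,0.15,0,0,0],[0,0,0.3,0,0,0],[0,0,0.4,0,0,0],[0,0,0.49,0,0,0],[0,0,0.49,0,0,0]]]'
python3 - <<'E'
from h import *
im=r.grab_frame("side")[:,:,::-1]; cv2.imwrite("pics/s1.png",cv2.convertScaleAbs(cv2.resize(im[130:330,250:450],(600,600),interpolation=2),alpha=1.8,beta=10))
print(proj("side",[[531,6.5,92],[531,6.5,172],[575,6.5,133]])); print(r.sense()["contact_force"])
E
```

```text
clock: 2.18
eef_pos: [570.8, 8.4, 129.7]
tcp_rot: [3.141, -0.007, -3.14]
contact_force: [-0.6, 0.1, -0.7]
opening: 0.002
grasp_force: 0.0
[[337.97394353 229.22182246]
 [339.72292297 200.43196688]
 [316.62595217 211.86913107]]
[-0.09975476 -0.4708819   1.12685278]
```

View pics/s1.png

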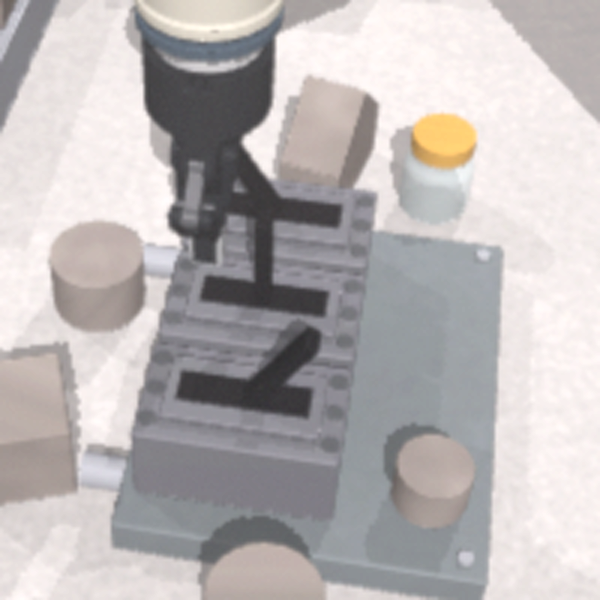

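The finger hangs clear on the ON side of the middle toggle, at about (205,250) with the toggle at (262,240) in the enlarged view. I'll approach slowly, with a force guard between moves.

```bash
cat > g.py <<'E'
import sys
from h import *
# force guard: print state, stop the chain if the push force or torque about the hinge is above the limits
s=r.sense();p=s["eef_pos"];f=s["contact_force"];side=float(sys.argv[1]);lim=float(sys.argv[2])
a=np.array([p[0]-531+side*11,p[2]-92]);R=np.hypot(*a);T=abs(a[1]*f[0]-a[0]*f[2])/1000
print("t%.2f x%.1f y%.1f z%.1f F"%(s["clock"],*p),np.round(f,1),"R%.0f T%.2f ang~%.2f"%(R,T,np.arctan2(*a)-side*0+side*np.arcsin(5/R)))
sys.exit(np.hypot(f[0],f[2])>lim)
E
python3 g.py -1 99; python3 -m inch '[[[0.04,0,0,0,0,0],[0.08,0,0,0,0,0],[0.09,0,0,0,0,0],[0.09,0,0,0,0,0]]]' >/dev/null; python3 g.py -1 5 &&
python3 -m inch '[[[0.02,0,0,0,0,0],[0.03,0,0,0,0,0]]]' >/dev/null; python3 g.py -1 5 &&
python3 -m inch '[[[0.01,0,0,0,0,0],[0.02,0,0,0,0,0],[0.03,0,0,0,0,0]]]' >/dev/null; python3 g.py -1 5 && python3 -m inch '[[[0.01,0,0,0,0,0],[0.02,0,0,0,0,0],[0.03,0,0,0,0,0]]]' >/dev/null; python3 g.py -1 5
```

```text
t2.23 x572.1 y8.3 z131.7 F [-0.1 -0.5  1.1] R50 T0.04 ang~0.55
t2.57 x555.6 y7.3 z134.4 F [-0.  -0.3  0.1] R45 T0.00 ang~0.20
t2.57 x555.6 y7.3 z134.4 F [-0.  -0.3  0.1] R45 T0.00 ang~0.20
t2.57 x555.6 y7.3 z134.4 F [-0.  -0.3  0.1] R45 T0.00 ang~0.20
t2.57 x555.6 y7.3 z134.4 F [-0.  -0.3  0.1] R45 T0.00 ang~0.20False
False
False
False
False
```

```bash
sed -i 's/sys.exit(\(.*\))$/sys.exit(int(\1))/' g.py
python3 -m inch '[[[0.02,0,0,0,0,0],[0.03,0,0,0,0,0]]]' >/dev/null; python3 g.py -1 5 &&
python3 -m inch '[[[0.01,0,0,0,0,0],[0.02,0,0,0,0,0],[0.03,0,0,0,0,0]]]' >/dev/null; python3 g.py -1 5 && python3 -m inch '[[[0.01,0,0,0,0,0],[0.02,0,0,0,0,0],[0.03,0,0,0,0,0]]]' >/dev/null; python3 g.py -1 5
```

```text
t2.73 x550.2 y7.2 z133.9 F [ 1.6 -0.8  0.4] R43 T0.06 ang~0.08
t2.98 x544.8 y7.1 z133.7 F [ 3.  -0.1  2. ] R42 T0.12 ang~-0.05
t3.23 x540.2 y7.1 z133.9 F [ 8.   0.  -2.4] R42 T0.33 ang~-0.16
```

```bash
python3 -m inch '[[[0,0,0,0,0,0],[0,0,0,0,0,0]]]' >/dev/null; python3 g.py -1 10.5 &&
python3 -m inch '[[[0.005,0,0,0,0,0],[0.005,0,0,0,0,0]]]' >/dev/null; python3 g.py -1 10.5 && python3 -m inch '[[[0.005,0,0,0,0,0],[0.005,0,0,0,0,0]]]' >/dev/null; python3 g.py -1 10.5 && python3 -m inch '[[[0.005,0,0,0,0,0],[0.005,0,0,0,0,0]]]' >/dev/null; python3 g.py -1 10.5&& python3 -m inch '[[[0.005,0,0,0,0,0],[0.005,0,0,0,0,0]]]' >/dev/null; python3 g.py -1 10.5
```

```text
t3.40 x539.6 y7.1 z133.7 F [ 5.4 -0.4  0.7] R42 T0.23 ang~-0.18
t3.57 x538.8 y7.1 z133.7 F [ 6.5 -0.5 -1.7] R42 T0.26 ang~-0.20
t3.73 x537.9 y7.1 z133.7 F [ 7.1 -0.2 -1.8] R42 T0.29 ang~-0.22
t3.90 x536.8 y7.1 z133.7 F [ 6.1  0.5 -1.4] R42 T0.25 ang~-0.24
t4.07 x535.8 y7.1 z133.6 F [ 7.2 -0.7 -1.6] R42 T0.29 ang~-0.27
```

```bash
m(){ python3 g.py -1 9.5; }
python3 -m inch '[[[0.005,0,0,0,0,0],[0.005,0,0,0,0,0]]]' >/dev/null; m && python3 -m inch '[[[0.004,0,0,0,0,0],[0.004,0,0,0,0,0]]]' >/dev/null; m && python3 -m inch '[[[0.004,0,0,0,0,0],[0.004,0,0,0,0,0]]]' >/dev/null; m && python3 -m inch '[[[0.004,0,0,0,0,0],[0.004,0,0,0,0,0]]]' >/dev/null; m && python3 -m inch '[[[0.004,0,0,0,0,0],[0.004,0,0,0,0,0]]]' >/dev/null; m && python3 -m inch '[[[0.004,0,0,0,0,0],[0.004,0,0,0,0,0]]]' >/dev/null; m && python3 -m inch '[[[0.004,0,0,0,0,0],[0.004,0,0,0,0,0]]]' >/dev/null; m
```

```text
t4.23 x535.0 y7.1 z133.7 F [ 6.9 -0.5 -2.3] R42 T0.27 ang~-0.29
t4.40 x534.2 y7.1 z133.7 F [ 6.9 -0.1 -1.9] R42 T0.27 ang~-0.30
t4.57 x533.5 y7.1 z133.8 F [ 7.5 -1.5 -2. ] R43 T0.30 ang~-0.32
t4.73 x532.9 y7.1 z133.8 F [ 7.2 -0.7 -1.7] R43 T0.29 ang~-0.33
t4.90 x532.6 y7.2 z134.0 F [ 8.7  0.2 -2.3] R43 T0.34 ang~-0.34
t5.07 x532.3 y7.2 z134.2 F [11.1 -0.6 -1.7] R43 T0.45 ang~-0.34
t5.07 x532.3 y7.2 z134.2 F [11.1 -0.6 -1.7] R43 T0.45 ang~-0.34
```

It has gone firm at about -0.34 rad. One more small nudge, about 0.4 mm.

```bash
python3 -m inch '[[[0.002,0,0,0,0,0],[0.002,0,0,0,0,0]]]' >/dev/null; python3 g.py -1 12; python3 -m inch '[[[0,0,0,0,0,0]]]' >/dev/null; python3 g.py -1 12
```

```text
t5.23 x532.2 y7.2 z134.3 F [11.7 -0.1 -1.9] R43 T0.48 ang~-0.34
t5.32 x532.2 y7.2 z134.3 F [10.9  0.4 -1.5] R43 T0.45 ang~-0.34
```

```bash
python3 -m inch '[[[0.003,0,0,0,0,0],[0.003,0,0,0,0,0]]]' >/dev/null; python3 g.py -1 12; python3 -m inch '[[[0,0,0,0,0,0]]]' >/dev/null; python3 g.py -1 12
```

```text
t5.48 x532.0 y7.2 z134.4 F [12.2 -0.2 -2.7] R44 T0.49 ang~-0.35
t5.57 x532.0 y7.2 z134.4 F [12.8  0.4 -1.5] R44 T0.53 ang~-0.35
```

Firm stop confirmed: about 12.6 N (0.53 N m), position no longer moving. Next I back off, lift over the toggle, and come down on its OFF side.

```bash
python3 -m inch '[[[-0.06,0,0,0,0,0],[-0.12,0,0,0,0,0],[-0.12,0,0,0,0,0],[-0.12,0,-0.18,0,0,0],[-0.12,0,-0.35,0,0,0],[-0.12,0,-0.35,0,0,0],[-0.12,0,-0.35,0,0,0]]]' ; python3 g.py 1 5
python3 -m inch '[[[0.1,0,0,0,0,0],[0.25,0,0,0,0,0],[0.43,0,0,0,0,0],[0.43,0,0,0,0,0],[0.43,0,0,0,0,0]]]'>/dev/null; python3 g.py 1 5
python3 -m inch '[[[0,0,0.15,0,0,0],[0,0,0.3,0,0,0],[0,0,0.35,0,0,0],[0,0,0.35,0,0,0],[0,0,0.35,0,0,0]]]'>/dev/null; python3 g.py 1 5
python3 - <<'E'
from h import *
im=r.grab_frame("side")[:,:,::-1]; cv2.imwrite("pics/s2.png",cv2.convertScaleAbs(cv2.resize(im[130:330,250:450],(600,600),interpolation=2),alpha=1.8,beta=10))
E
```

```text
clock: 6.15
eef_pos: [552.4, 7.2, 204.8]
tcp_rot: [3.142, 0.003, -3.141]
contact_force: [-0.0, 0.7, -1.3]
opening: 0.001
grasp_force: 0.0
t6.15 x552.4 y7.2 z204.8 F [-0.   0.7 -1.3] R117 T0.04 ang~0.32
t6.57 x463.2 y7.1 z202.0 F [0.3 0.8 1. ] R124 T0.09 ang~-0.44
t6.98 x466.2 y7.1 z133.1 F [-0.1  0.1  0.6] R68 T0.03 ang~-0.84
```

View pics/s2.png

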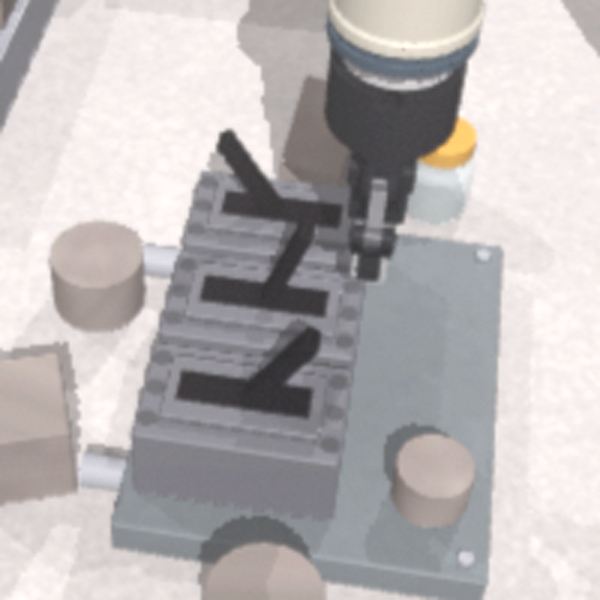

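The middle toggle now leans OFF (tip ~303,220), and the finger stands on its OFF side. I'll throw it ON.

```bash
m(){ python3 g.py 1 7; }
python3 -m inch '[[[-0.04,0,0,0,0,0],[-0.08,0,0,0,0,0],[-0.1,0,0,0,0,0]]]' >/dev/null; m && python3 -m inch '[[[-0.02,0,0,0,0,0],[-0.04,0,0,0,0,0],[-0.06,0,0,0,0,0]]]' >/dev/null; m && python3 -m inch '[[[-0.02,0,0,0,0,0],[-0.04,0,0,0,0,0],[-0.06,0,0,0,0,0]]]' >/dev/null; m && python3 -m inch '[[[-0.015,0,0,0,0,0],[-0.03,0,0,0,0,0]]]' >/dev/null; m && python3 -m inch '[[[-0.015,0,0,0,0,0],[-0.03,0,0,0,0,0]]]' >/dev/null; m && python3 -m inch '[[[-0.01,0,0,0,0,0],[-0.02,0,0,0,0,0]]]' >/dev/null; m && python3 -m inch '[[[-0.01,0,0,0,0,0],[-0.02,0,0,0,0,0]]]' >/dev/null; m
```

```text
t7.28 x488.7 y7.2 z134.5 F [-0.5  0.  -0.3] R53 T0.03 ang~-0.54
t7.53 x498.1 y7.1 z133.3 F [-2.3 -0.4  1.5] R47 T0.06 ang~-0.38
t7.78 x510.4 y7.1 z133.2 F [-1.9 -0.2  0.5] R42 T0.07 ang~-0.11
t7.95 x516.4 y7.2 z133.3 F [-2.4  0.9  2.1] R41 T0.09 ang~0.04
t8.12 x522.1 y7.2 z133.2 F [-2.3  0.1  2.2] R41 T0.10 ang~0.17
t8.28 x526.0 y7.2 z133.1 F [-2.3  0.9 -1.7] R42 T0.09 ang~0.27
t8.45 x529.9 y7.1 z133.0 F [-3.1  0.6 -0.6] R42 T0.12 ang~0.36
```

Past the block at 0.2–0.3 rad, so it has reset. I'll continue to the ON stop in small steps.

```bash
m(){ python3 g.py 1 8; }
python3 -m inch '[[[-0.01,0,0,0,0,0],[-0.02,0,0,0,0,0]]]' >/dev/null; m && python3 -m inch '[[[-0.007,0,0,0,0,0],[-0.015,0,0,0,0,0]]]' >/dev/null; m && python3 -m inch '[[[-0.005,0,0,0,0,0],[-0.005,0,0,0,0,0]]]' >/dev/null; m && python3 -m inch '[[[-0.005,0,0,0,0,0],[-0.005,0,0,0,0,0]]]' >/dev/null; m && python3 -m inch '[[[-0.005,0,0,0,0,0],[-0.005,0,0,0,0,0]]]' >/dev/null; m && python3 -m inch '[[[-0.005,0,0,0,0,0],[-0.005,0,0,0,0,0]]]' >/dev/null; m && python3 -m inch '[[[-0.005,0,0,0,0,0],[-0.005,0,0,0,0,0]]]' >/dev/null; m
```

```text
t8.62 x534.2 y7.1 z133.2 F [-2.6 -0.3 -0.4] R44 T0.10 ang~0.45
t8.78 x537.3 y7.1 z133.3 F [-1.8 -0.  -0.2] R45 T0.07 ang~0.51
t8.95 x538.6 y7.2 z133.4 F [-0.9 -0.6 -0.2] R45 T0.03 ang~0.53
t9.12 x539.3 y7.2 z133.4 F [-2.3  0.5 -0.1] R46 T0.10 ang~0.55
t9.28 x540.3 y7.1 z133.3 F [-2.2 -0.5  0.8] R46 T0.11 ang~0.57
t9.45 x541.3 y7.2 z133.3 F [-1.9  1.   0.7] R46 T0.09 ang~0.58
t9.62 x542.3 y7.1 z133.3 F [-1.7  0.5  0.4] R47 T0.08 ang~0.60
```

```bash
m(){ python3 g.py 1 7; }
python3 -m inch '[[[-0.005,0,0,0,0,0],[-0.005,0,0,0,0,0]]]' >/dev/null; m && python3 -m inch '[[[-0.004,0,0,0,0,0],[-0.004,0,0,0,0,0]]]' >/dev/null; m && python3 -m inch '[[[-0.004,0,0,0,0,0],[-0.004,0,0,0,0,0]]]' >/dev/null; m && python3 -m inch '[[[-0.004,0,0,0,0,0],[-0.004,0,0,0,0,0]]]' >/dev/null; m && python3 -m inch '[[[-0.004,0,0,0,0,0],[-0.004,0,0,0,0,0]]]' >/dev/null; m && python3 -m inch '[[[-0.004,0,0,0,0,0],[-0.004,0,0,0,0,0]]]' >/dev/null; m && python3 -m inch '[[[-0.004,0,0,0,0,0],[-0.004,0,0,0,0,0]]]' >/dev/null; m
```

```text
t9.78 x543.3 y7.2 z133.3 F [-1.6 -0.3 -0.5] R47 T0.05 ang~0.62
t9.95 x544.1 y7.1 z133.3 F [-2.4 -0.5  0.4] R48 T0.11 ang~0.63
t10.12 x544.9 y7.2 z133.3 F [-1.8  0.5 -0.2] R48 T0.07 ang~0.65
t10.28 x545.5 y7.2 z133.3 F [-2.5 -0.1  0.9] R48 T0.12 ang~0.66
t10.45 x545.7 y7.2 z133.2 F [-4.2 -0.2  2.4] R49 T0.24 ang~0.66
t10.62 x545.8 y7.1 z133.1 F [-7.9 -0.6  4.1] R49 T0.43 ang~0.66
t10.62 x545.8 y7.1 z133.1 F [-7.9 -0.6  4.1] R49 T0.43 ang~0.66
```

It is firm against the ON stop at about 9 N. I'll let go, retreat and look.

```bash
python3 -m inch '[[[0.1,0,0,0,0,0],[0.25,0,0,0,0,0],[0.35,0,0,0,0,0],[0.35,0,-0.2,0,0,0],[0.35,0,-0.4,0,0,0],[0.5,0,-0.6,0,0,0],[0.6,0,-0.7,0,0,0],[0.6,0,-0.7,0,0,0]]]'
python3 -m inch '[[[0.1,0,0,0,0,0],[0.1,0,0,0,0,0],[0.1,0,0,0,0,0],[0.1,0,0,0,0,0]]]'
python3 - <<'E'
from h import *
im=r.grab_frame("side")[:,:,::-1]; cv2.imwrite("pics/s3.png",cv2.convertScaleAbs(cv2.resize(im[130:330,250:450],(600,600),interpolation=2),alpha=1.8,beta=10))
E
```

```text
clock: 11.28
eef_pos: [427.0, 7.1, 278.6]
tcp_rot: [3.141, 0.008, -3.141]
contact_force: [0.7, 0.3, -0.6]
opening: 0.001
grasp_force: 0.0
clock: 11.62
eef_pos: [408.0, 7.1, 273.3]
tcp_rot: [3.142, 0.001, -3.141]
contact_force: [-0.4, -1.0, 0.2]
opening: 0.001
grasp_force: 0.0
```

View pics/s3.png

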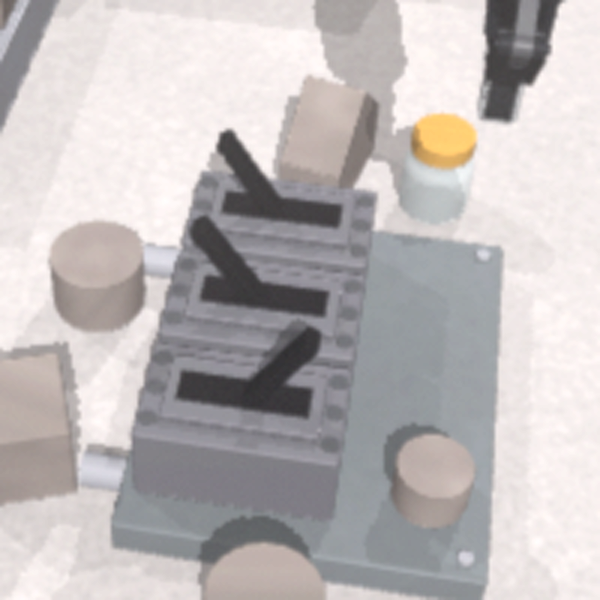

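The middle toggle (tip ~203,228) now leans ON, parallel to the far ON one (tip ~227,140). The near one is still OFF, nothing else has moved, and the robot is clear.

```bash
python3 -c "
from rig import r
print(r.sign_off())"
```

```text
the job is handed in; nothing more can be done
None
```

The tripped (middle) breaker is reset and handed in: I pushed it off to its firm stop (about 12.6 N measured), then threw it fully on to its stop and let go. In the last picture the neighbouring breakers and the objects around the board had not moved.

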